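# Check the oil of a bench hydraulic power unit with its dipstick

## Task

Check the oil in the hydraulic power unit: pick up the wiped dipstick with the yellow grip that lies across the drip tray, push it down the sloping filler neck until its collar sits fully home on the mouth, then draw it right out again. Finish while still holding it in the gripper, clear of everything, still and level with its marked face up, with the tip over the middle of the drip tray and about 10 cm above the bench, so that the oil mark can be read. Leave the tray and everything else on the bench where they are.

Things in the scene. Friction and masses are not known exactly. Their poses are not given: they have to be found in the camera images.
- dip_grip (a point): Dipstick, loose, about 75 g, 226 mm long; this point: centre of its yellow grip (60 long x, 15 wide y, 20 mm high z). x runs along the straight dipstick to the tip, z out of its marked face. Balance point 85 mm from here along x. At the start it lies level, marks up, across the drip tray's two long rims, this point 42 mm above the bench, the tip pointing roughly to the power unit.
- dip_seat (a point): Seating face of the dipstick's dark collar disc (34 mm across, 6 mm thick): centre of the face towards the tip, 46 mm along x from the grip's centre; axes as the dipstick's. Between grip and collar is a 10 mm long, 10 mm round shank. At the start grip, shank and collar overhang the side of the tray away from the power unit.
- dip_tip (a point): End of the dipstick's flat steel blade, 196 mm along x from the grip's centre and 150 mm from the collar's face; axes as the dipstick's. The blade is 10 mm wide (y) and 4 mm thick (z); black lines on its face 20 and 45 mm from the tip mark low and full. At the start the tip overhangs the tray's far rim by 11 mm.
- neck_mouth (a point): Centre of the mouth of the power unit's round steel filler neck; z points out of it along the neck's axis, 40 degrees above level; x level. Funnel mouth 24 mm inside, 30 mm outside, flat rim, about 165 mm above the bench; narrows over 12 mm to a straight tube 15 mm inside, 165 mm long in all. Dipstick home: collar's face on the rim, dipstick's x along minus z here.
- unit: Hydraulic power unit, fixed: grey-blue tank 240 (x) by 400 (y), lid 158 mm above the bench; origin on the bench under its centre, z up. Neck leaves the middle of its -y end; its mouth is 269 mm from the origin along -y. On the lid: motor 132 mm across at y=+105, top 355 mm; filter at (85,20) to 250 mm; valve block and gauge at (-75,-15) to 280 mm; nothing at y below -45 mm.
- tray: Open aluminium drip tray, loose, 0.9 kg, 180 mm (x) by 130 mm (y) by 40 mm high, walls 3 mm; origin under the centre of its floor, z up. At the start the dipstick lies across it roughly along its y, up to 22 mm to either side of its middle.
- oil: Grey plastic oil bottle, 72 mm in diameter, 190 mm high, origin under its base. Leave alone.
- filter: Spare white spin-on filter, 68 mm in diameter, 91 mm high, origin under its base. Leave alone.
- spanner: Steel spanner 170 mm long lying flat, x along it. Leave alone.
- jar: Clear jar with white cap, 60 mm in diameter, 75 mm high, origin under its base. Leave alone.
- tape: Roll of blue tape lying flat, 90 mm in diameter, 22 mm high, origin under its base. Leave alone.
- sealbox: Small cardboard box 110 by 80 by 45 mm, origin under its base. Leave alone.
- coupling: Standing brass and steel pipe coupling, 34 mm in diameter, 58 mm high, origin under its base. Leave alone.
Things that resemble listed ones, but are neither listed nor needed, are in the scene too. There is more than one size of the part that bears dip_grip; the job needs the smaller. There is more than one size of the tray; the job needs the smaller.

How it is judged:
On the way, in this order (a step that is already met when the one before it is completed fails the run):
1. The dipstick is home in the filler neck: collar on the mouth (within 3 mm along the axis), in line with the neck, held by the gripper (z of dip_seat in the frame of neck_mouth below 0.003 m and distance between dip_seat and neck_mouth below 0.009 m and angle between the x axis of dip_tip and the z axis of neck_mouth, either way round below 0.08 rad and z of dip_tip in the frame of neck_mouth below -0.14 m and contact force between the fingers and dip above 0.5 N), for 0.15 s.
2. It is drawn right out: the tip more than 10 mm clear of the mouth, held by the gripper (z of dip_tip in the frame of neck_mouth above 0.01 m and contact force between the fingers and dip above 0.5 N), for 0.05 s.
At the end, for the whole second after the job is handed in: The gripper still holds the dipstick, at rest, marked face up and level within 8 degrees; its tip is over the drip tray (within 75 mm of its centre along the tray's x, 55 mm along its y), 60 to 160 mm above the bench; it touches no tray, power unit or bystander; the tray stands flat (contact force between the fingers and dip above 0.5 N and angle between dip_tip's own z axis and vertical below 0.14 rad and height (world z) of dip_tip between 0.06 and 0.16 m and x of dip_tip in the frame of tray between -0.075 and 0.075 m and y of dip_tip in the frame of tray between -0.055 and 0.055 m and contact force between dip and tray below 0.05 N and contact force between dip and unit below 0.05 N and linear speed of dip below 0.02 m/s and angular speed of dip below 0.15 rad/s and angle between tray's own z axis and vertical below 0.05 rad and contact force between dip and oil below 0.05 N and contact force between dip and filter below 0.05 N and contact force between dip and spanner below 0.05 N and contact force between dip and jar below 0.05 N and contact force between dip and tape below 0.05 N and contact force between dip and sealbox below 0.05 N and contact force between dip and coupling below 0.05 N); the arm keeps its last pose, push and grip.
It fails at once if The drip tray or a bystander is shifted by more than 25 mm or tipped over (distance of any of tray, oil, filter, spanner, jar, tape, sealbox, coupling from where it was at the start of the episode above 0.025 m or angle between any of oil, filter, jar, coupling's own z axis and vertical above 0.5 rad).
It also fails if it takes over 51 s, if anything falls off the work surface, if the arm or the gripper's body presses on something with over 40 N, if the wrist force passes 120 N, or if a joint passes its speed limit or range.

## Robot

A 6-joint arm with a two-finger parallel gripper is mounted at the origin on the work surface. World frame = base frame: x ahead of the robot, y to its left, z up, the work surface at z = 0. Lengths are in m, angles in rad, forces in N, time in s.
With the tool pointing down it reaches from about 0.425 to 0.95 m from the base axis. Payload 3.5 kg.
Tool frame: the origin (TCP) lies between the finger pads; the fingertips stand 14 mm ahead of it and the grasp point (between the pads) lies 5 mm behind it; z points along the fingers, y is the direction in which the jaws open and shut (so a half turn about z gives the same grasp; the last joint's range is limited). The gripper opens to 85 mm and grips with 20 to 120 N. Pads are 22 mm wide; open, the fingers measure 114 mm over their backs; the gripper's body (76 mm by 85 mm) begins 54 mm behind the grasp point. The pads swing forward as they close: fully open they stand 13 mm farther back than shut.
Start: joints at [1.047, 0.286, 1.577, -0, 1.279, -0.15], TCP at [0.246, 0.628, 0.245] pointing down, gripper open.
Joint ranges: [-2.77, 2.77], [-0.9, 2.22], [0.21, 2.48], [-1.53, 4.67], [0.24, 2.81], [-2.84, 2.84]. Speed limits (rad/s): [2.79, 2.79, 3.14, 3.14, 3.14, 3.14].

## Interface

Orientations are given as a unit quaternion [x, y, z, w].
In Python, from plant import ctrl gives the robot as it stands. The module is installed in compiled form; this text tells all that it offers.
- The arm moves only by the tool servo_tool, never from a script. Its argument "increments" is text: rows parted by semicolons, each of 7 numbers parted by spaces: the turn, a rotation vector about the tool's x, y, z in rad, then the shift along the tool's x, y, z in cm, then the finger opening in cm, from 0 to 8.54. In form: ax ay az dx dy dz claw; .... A call has 1 to 10 rows; each row is the pose to reach, as a shift and turn from the pose commanded when the call began, along the tool's axes at that moment; what a row does not reach only later rows make up. A row lasts 1/12 s, in which the tool goes at most 41.7 mm and 7.16 degrees, less where a joint would pass 70% of its speed; a pose out of reach is approached as far as the arm can. A call with a gripper value outside its range is refused whole. The fingers move at their own pace and stop on an object; "grip_force" is the grip in N (left out, the last holds). Time passes only in rows, so rows that repeat a pose let the fingers close. It gives the time, the measured TCP pose, the force and the opening at its end, in the units of the state.
- ctrl.get_state(): the state, without advancing time (a new reading comes with each control period).
- ctrl.read_camera(name): name is "scene" or "top"; returns (picture, depth): 480x640x3 uint8, red, green, blue; 480x640 float32, m along the optical axis (not along the pixel's ray), 0 where there is no reading.
- ctrl.camera_info(name): a dict with "camera_matrix" (3x3 intrinsics, pixels), "D" ([k1, k2, p1, p2, k3] as OpenCV has them; the pictures are not rectified), "world_to_cam" (4x4, takes a point from world to camera coordinates). Camera axes: x right, y down, z forward; pixel columns grow to the right and rows downward; lengths in m; the calibration is good to about 2 mm. A picture is of the moment at which its call begins. camera_info takes no time and is no camera call.
- ctrl.sign_off(): hands the job in, once; it reports no verdict.
The state is a dict: "time": time; "qpos": joint angles; "dq": joint speeds; "joint_efforts": joint torques, N m; "eef_pos": TCP position; "tcp_rot": TCP orientation; "contact_force": force on the tool from outside, world axes, zero at the start; "wrist_torque": the same for the moment, N m; "opening": opening from 0.0 (shut) to 1.0 (fully open).
Only numpy, scipy, OpenCV 4.12 (cv2) and the standard library are available. Lean on these libraries where they do the work, as an engineer would, in place of code of your own. Each camera call takes 0.05 s, during which the arm holds its last target.

## Working session

There is one attempt and no reset: what is moved stays moved. The work goes in short steps, Python scripts to look and compute and a tool call to move; the robot and the scene stay as the last step left them, time stands still between calls to the robot, and variables do not carry over. Pictures are saved under pics/ and viewed, and the job is handed in when it is done.

Besides the shell and the picture viewer there is one more tool, called after ">>>" as name(argument=value, ...), one argument or row to a line, values as JSON. servo_tool: Moves the arm, as the interface text tells. Its arguments: {"type":"object","properties":{"increments":{"type":"string"},"grip_force":{"type":"number"}},"required":["increments"]}

```bash
mkdir -p pics; ls
python3 - <<'E'
from plant import ctrl
import cv2,numpy as np
s=ctrl.get_state()
print(s)
for n in("scene","top"):
    im,d=ctrl.read_camera(n); i=ctrl.camera_info(n); print(n,i)
    cv2.imwrite(f"pics/{n}0.png",im[:,:,::-1]); np.savez(f"{n}0.npz",im=im,d=d)
E
```

```text
pics
{'time': 0.0, 'qpos': array([ 1.04699280e+00,  2.87188201e-01,  1.57820702e+00,  2.22446084e-05,
        1.27859861e+00, -1.50011019e-01]), 'dq': array([ 0.00186515, -0.00060419,  0.00111966,  0.00072524,  0.00183977,
       -0.00062166]), 'joint_efforts': array([ 1.14814731e-03, -4.05992889e+01, -2.92624176e+01, -1.59520469e-04,
        5.95895035e-03,  4.19934125e-06]), 'eef_pos': array([0.24612842, 0.62784391, 0.24391587]), 'tcp_rot': array([ 1.85813125e-01,  9.82584368e-01, -1.12957182e-03, -4.06926121e-04]), 'contact_force': array([-0.46913216,  0.32012774, -0.33016894]), 'wrist_torque': array([-0.02028008,  0.03732703,  0.00482147]), 'opening': 1.0001621792855073}
scene {'camera_matrix': array([[461.28787924,   0.        , 313.48169184],
       [  0.        , 461.28787924, 247.2132257 ],
       [  0.        ,   0.        ,   1.        ]]), 'D': array([0.03177819, 0.        , 0.        , 0.        , 0.        ]), 'world_to_cam': array([[-0.23881369,  0.97105741, -0.00394182,  0.19404401],
       [ 0.77265484,  0.18755831, -0.60648692, -0.28404415],
       [-0.58819429, -0.14788305, -0.7950837 ,  1.4217677 ],
       [ 0.        ,  0.        ,  0.        ,  1.        ]])}
top {'camera_matrix': array([[585.93508299,   0.        , 317.67874791],
       [  0.        , 585.93508299, 238.96591311],
       [  0.        ,   0.        ,   1.        ]]), 'D': array([-0.00176433,  0.        ,  0.        ,  0.        ,  0.        ]), 'world_to_cam': array([[ 0.02352124, -0.99957558,  0.01718766, -0.1104025 ],
       [-0.98994405, -0.02568655, -0.13910782,  0.48653769],
       [ 0.13949027, -0.01374283, -0.99012807,  1.47153494],
       [ 0.        ,  0.        ,  0.        ,  1.        ]])}
```

View pics/scene0.png

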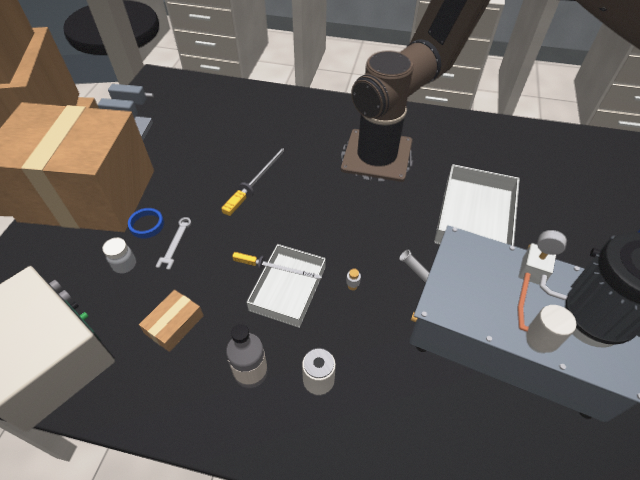

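View pics/top0.png

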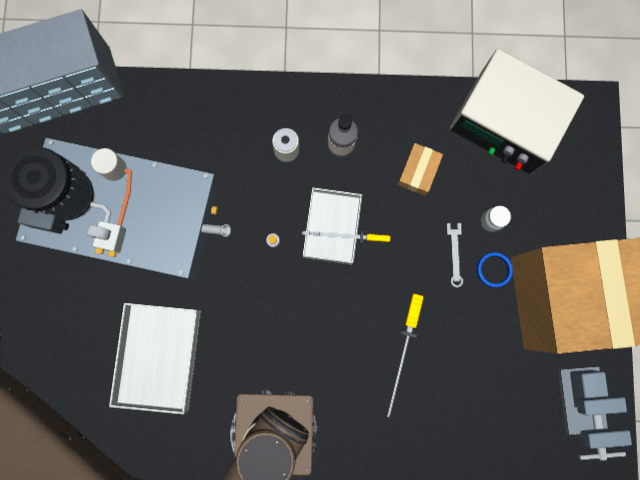

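The top view shows two yellow-gripped sticks: the short one across the small tray (grip at 377,238, tip about 303,234) and a long one lying on the bench (415,310 to 389,416). It also shows two trays, a small one (332,226) and a large one (155,358). The short stick and the small tray fit the description. The neck mouth is at about (226,231). I'll confirm with a crop and measure.

```bash
cat > h.py <<'E'
import numpy as np,cv2
from plant import ctrl
def und(n,uv):
    i=ctrl.camera_info(n); return cv2.undistortPoints(np.array(uv,float).reshape(-1,1,2),i["camera_matrix"],np.array(i["D"])).reshape(-1,2)
def ray(n,uv):
    T=np.array(ctrl.camera_info(n)["world_to_cam"]);R=T[:3,:3];t=T[:3,3]
    p=und(n,uv); d=np.c_[p,np.ones(len(p))]@R; return -R.T@t,d
def plane(n,uv,z):
    c,d=ray(n,uv); return c+d*((z-c[2])/d[:,2])[:,None]
def tri(a,b):  # uv in scene, uv in top
    c1,d1=ray("scene",[a]);c2,d2=ray("top",[b]);d1=d1[0]/np.linalg.norm(d1);d2=d2[0]/np.linalg.norm(d2)
    s=np.linalg.lstsq(np.c_[d1,-d2],c2-c1,rcond=None)[0]
    p,q=c1+s[0]*d1,c2+s[1]*d2; return (p+q)/2,np.linalg.norm(p-q)
def cloud(n,d):
    v,u=np.nonzero(d>0); T=np.array(ctrl.camera_info(n)["world_to_cam"]);R=T[:3,:3];t=T[:3,3]
    p=und(n,np.c_[u,v]); z=d[v,u]; P=np.c_[p*z[:,None],z]; X=np.full(d.shape+(3,),np.nan); X[v,u]=(P-t)@R; return X
E
python3 - <<'E'
from h import *
for n,(x0,y0,x1,y1) in {"top":(195,180,395,275),"scene":(225,235,445,335)}.items():
    im=np.load(n+"0.npz")["im"]; c=cv2.resize(im[y0:y1,x0:x1],None,fx=3.6,fy=3.6,interpolation=cv2.INTER_CUBIC)
    cv2.imwrite(f"pics/crop_{n}.png",c[:,:,::-1])
C={}
for n in("top","scene"):
    z=np.load(n+"0.npz"); im=z["im"]; X=cloud(n,z["d"])
    hsv=cv2.cvtColor(im,cv2.COLOR_RGB2HSV); m=cv2.inRange(hsv,(22,150,120),(34,255,255))
    k,l,st,ce=cv2.connectedComponentsWithStats(m)
    for j in range(1,k):
        if st[j,4]>40: 
            ys,xs=np.nonzero(l==j); r=cv2.minAreaRect(np.c_[xs,ys].astype(np.float32))
            print(n,st[j],ce[j],r,"depthpt",np.nanmedian(X[l==j],0), np.nanmax(X[l==j][:,2]))
E
```

```text
top [367 234  24   8 157] [378.19745223 237.46496815] ((378.43145751953125, 237.4593963623047), (23.29778480529785, 6.5547285079956055), 4.085616588592529) depthpt [ 0.49483001 -0.25211579  0.05068986] 0.05831627181958556
top [406 294  18  34 377] [414.23076923 310.29708223] ((414.3236083984375, 310.2059326171875), (11.399173736572266, 33.22737503051758), 14.03624439239502) depthpt [ 0.31346032 -0.34682273  0.03781981] 0.04959650233901276
scene [222 190  23  21 159] [233.08176101 200.47798742] ((233.35958862304688, 200.3678741455078), (7.453341960906982, 25.315658569335938), 43.2642936706543) depthpt [ 0.31886155 -0.34669302  0.03838906] 0.04501034821545079
scene [233 253  23   8  96] [244.10416667 256.47916667] ((244.01312255859375, 256.44427490234375), (22.560375213623047, 4.179967880249023), 13.240518569946289) depthpt [ 0.49783079 -0.25093309  0.05076844] 0.05642992459950528
```

View pics/crop_top.png

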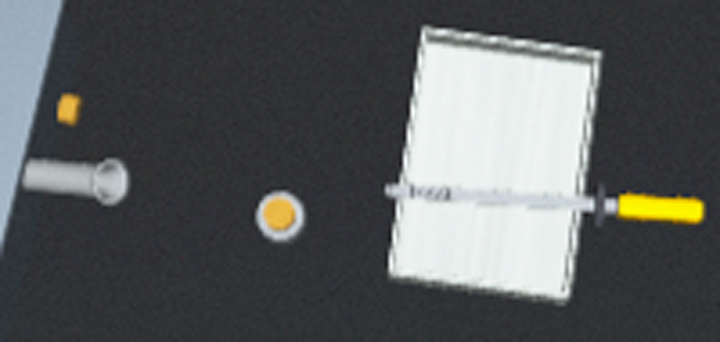

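View pics/crop_scene.png

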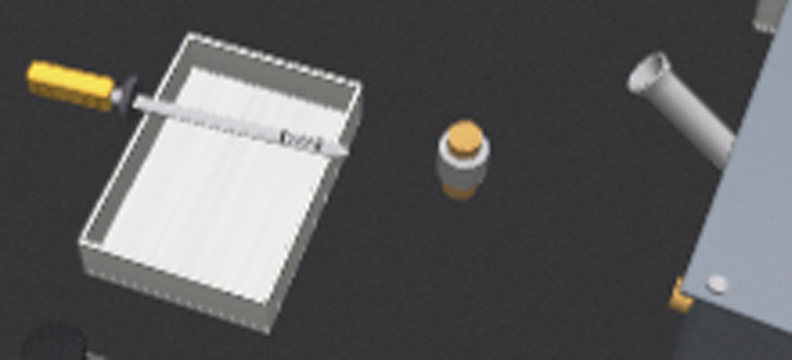

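Both crops confirm the choice. The black marks are near the short stick's tip, and its tip overhangs the small tray's rim towards the unit. The coupling (272,240 in top) stands between the tray and the neck. Next I'll measure precisely.

Run:
```python
from h import *
np.set_printoptions(precision=4,suppress=True)
print("grip",tri((244.1,256.5),(378.2,237.4)))
print("tip",tri((321.4,277.2),(302.8,232.8)))
print("mouth",tri((405,255.3),(225.8,230.3)))
im=np.load("top0.npz")["im"]; imS=np.load("scene0.npz")["im"]
X=cloud("top",np.load("top0.npz")["d"]); XS=cloud("scene",np.load("scene0.npz")["d"])
# lid mask
hsv=cv2.cvtColor(im,cv2.COLOR_RGB2HSV)
m=((abs(X[...,2]-0.158)<0.012)&(X[...,1]>0.1)&(X[...,0]>0.2)).astype(np.uint8)
m=cv2.morphologyEx(m,cv2.MORPH_OPEN,np.ones((5,5)))
k,l,st,ce=cv2.connectedComponentsWithStats(m); j=1+np.argmax(st[1:,4]); print(st[j])
ys,xs=np.nonzero(l==j)
P=plane("top",np.c_[xs,ys],0.158); r=cv2.minAreaRect(P[:,:2].astype(np.float32)); print("lid",r,cv2.boxPoints(r))
print("lidz",np.nanmedian(X[l==j][:,2]))
# tray rim
for n,XX in(("top",X),("scene",XS)):
  for nm,(a,b,c,d) in {"small":(.35,.75,-.25,.05)}.items():
    q=(XX[...,0]>a)&(XX[...,0]<b)&(XX[...,1]>c)&(XX[...,1]<d)&(XX[...,2]>0.0)
    I=im if n=="top" else imS
    q&=(I.min(-1)>150); q=q.astype(np.uint8)
    k,l,st,ce=cv2.connectedComponentsWithStats(q); j=1+np.argmax(st[1:,4]); print(n,st[j])
    ys,xs=np.nonzero(l==j); P=plane(n,np.c_[xs,ys],0.04); r=cv2.minAreaRect(P[:,:2].astype(np.float32)); print(r)
# neck depth points
for n,XX in(("top",X),("scene",XS)):
    u,v=(226,230) if n=="top" else (405,255)
    print(n); print(np.round(XX[v-6:v+7:3,u-8:u+9:4],3))
def big(I,c,n):
    x,y=c; cv2.imwrite(f"pics/{n}.png",cv2.resize(I[y-20:y+20,x-25:x+25],None,fx=16,fy=14,interpolation=cv2.INTER_CUBIC)[:,:,::-1])
big(im,(222,230),"m_top");big(imS,(412,260),"m_sc");big(im,(303,234),"t_top");big(imS,(318,275),"t_sc")
```

```text
grip (array([ 0.4954, -0.2527,  0.0472]), np.float64(6.593775432123333e-06))
tip (array([ 0.5035, -0.058 ,  0.0369]), np.float64(0.0033636085239462823))
mouth (array([0.4864, 0.1213, 0.1603]), np.float64(0.002351206796030902))
[   17   155   196   122 10359]
lid ((0.5378746390342712, 0.383669912815094), (0.415381520986557, 0.2554769217967987), 79.07550048828125) [[0.3731 0.204 ]
 [0.6239 0.1555]
 [0.7027 0.5634]
 [0.4518 0.6118]]
lidz 0.15690054602823494
top [ 302  188   60   75 2661]
((0.5269917249679565, -0.13399189710617065), (0.14662864804267883, 0.18184877932071686), 83.2808837890625)
scene [ 247  245   78   75 2672]
((0.5294803977012634, -0.1349571943283081), (0.1490555703639984, 0.18057937920093536), 83.27146911621094)
top
[[[ 0.528  0.165 -0.003]
  [ 0.527  0.154  0.003]
  [ 0.501  0.12   0.164]
  [ 0.527  0.133  0.003]
  [ 0.528  0.123 -0.002]]

 [[ 0.494  0.139  0.162]
  [ 0.492  0.127  0.175]
  [ 0.495  0.121  0.154]
  [ 0.52   0.133 -0.001]
  [ 0.52   0.122  0.001]]

 [[ 0.488  0.139  0.154]
  [ 0.488  0.131  0.15 ]
  [ 0.489  0.121  0.148]
  [ 0.488  0.111  0.157]
  [ 0.
[... 215 characters left out ...]
-0.001]
  [ 0.496  0.132 -0.003]
  [ 0.496  0.121 -0.002]]]
scene
[[[ 0.349  0.109  0.002]
  [ 0.344  0.119 -0.001]
  [ 0.342  0.129 -0.   ]
  [ 0.339  0.14  -0.001]
  [ 0.336  0.15  -0.001]]

 [[ 0.357  0.111  0.001]
  [ 0.352  0.121 -0.003]
  [ 0.478  0.121  0.162]
  [ 0.487  0.129  0.175]
  [ 0.346  0.151 -0.002]]

 [[ 0.366  0.112 -0.001]
  [ 0.484  0.114  0.156]
  [ 0.482  0.123  0.156]
  [ 0.494  0.13   0.174]
  [ 0.356  0.152 -0.001]]

 [[ 0.375  0.113 -0.002]
  [ 0.491  0.115  0.155]
  [ 0.502  0.123  0.172]
  [ 0.496  0.131  0.166]
  [ 0.489  0.14   0.161]]

 [[ 0.385  0.114 -0.001]
  [ 0.38   0.124 -0.004]
  [ 0.501  0.124  0.159]
  [ 0.5    0.132  0.162]
  [ 0.496  0.141  0.159]]]
```

Run:
```python
import cv2,numpy as np
a=[cv2.resize(cv2.imread(f"pics/{n}.png"),(400,300)) for n in("m_top","m_sc","t_top","t_sc")]
cv2.imwrite("pics/quad.png",np.vstack([np.hstack(a[:2]),np.hstack(a[2:])]))
```

```text
(no output)
```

View pics/quad.png

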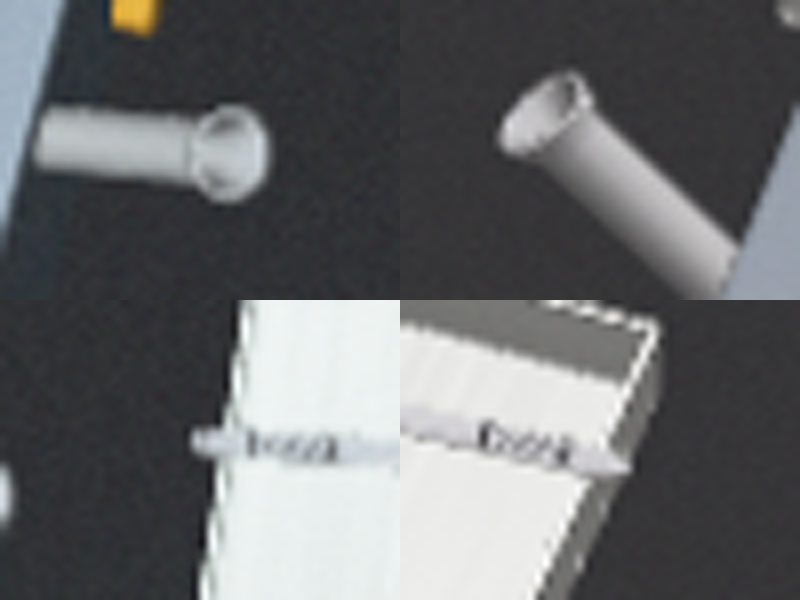

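```bash
cat >> h.py <<'E'
from scipy.spatial.transform import Rotation as Rn
def rel(p,Rm,base=None):
    """row numbers from current pose to world TCP p, rotation matrix Rm"""
    if base is None:
        s=ctrl.get_state(); base=(s["eef_pos"],Rn.from_quat(s["tcp_rot"]))
    p0,R0=base
    rv=(R0.inv()*Rn.from_matrix(Rm)).as_rotvec(); d=R0.inv().apply(np.array(p)-p0)*100
    return np.round(np.r_[rv,d],3)
def toolR(h,pitch):
    """tool x along dip x: heading h(rad from world +x), pitched down by pitch"""
    x=np.array([np.cos(h)*np.cos(pitch),np.sin(h)*np.cos(pitch),-np.sin(pitch)])
    dz=np.array([np.cos(h)*np.sin(pitch),np.sin(h)*np.sin(pitch),np.cos(pitch)])
    z=-dz; y=np.cross(z,x); return np.c_[x,y,z]
E
python3 - <<'E'
from h import *
np.set_printoptions(precision=4,suppress=True)
im=np.load("top0.npz")["im"];imS=np.load("scene0.npz")["im"]
g=plane("top",[(378.3,237.46)],0.052)[0]; t=plane("top",[(302.3,232.6)],0.044)[0]; print("top",g,t,np.linalg.norm(t-g),np.degrees(np.arctan2(t[1]-g[1],t[0]-g[0])))
g=plane("scene",[(244.1,256.3)],0.049)[0]; t=plane("scene",[(321.1,276.9)],0.044)[0]; print("sc",g,t,np.linalg.norm(t-g),np.degrees(np.arctan2(t[1]-g[1],t[0]-g[0])))
print("mouth",tri((404.9,254.8),(225.4,230.0)), plane("top",[(225.4,230)],.165),plane("scene",[(404.9,254.8)],.165))
# lid colour edges
for n,I in(("top",im),("scene",imS)):
    hsv=cv2.cvtColor(I,cv2.COLOR_RGB2HSV)
    m=cv2.inRange(hsv,(100,20,110),(120,110,230)); m=cv2.morphologyEx(m,cv2.MORPH_CLOSE,np.ones((9,9)))
    if n=="top": m[:130]=0
    k,l,st,ce=cv2.connectedComponentsWithStats(m); j=1+np.argmax(st[1:,4])
    c=max(cv2.findContours((l==j).astype(np.uint8),cv2.RETR_EXTERNAL,cv2.CHAIN_APPROX_NONE)[0],key=cv2.contourArea)
    h=cv2.approxPolyDP(c,6,True).reshape(-1,2); print(n,st[j],h.tolist()); print(plane(n,h,.158)[:,:2].tolist())
# rim top: points for start path
s=ctrl.get_state(); 
h=np.radians(87.6)
for p in [(.36,.42,.38),(.50,.10,.36),(.495,-.25,.16)]:
    print(rel(p,toolR(h,0)))
E
```

```text
top [ 0.4946 -0.2524  0.052 ] [ 0.5033 -0.0585  0.044 ] 0.19426893073109638 87.44027153989505
sc [ 0.4961 -0.2523  0.049 ] [ 0.5072 -0.0563  0.044 ] 0.19637813120334394 86.76057035728766
mouth (array([0.4867, 0.1213, 0.1626]), np.float64(0.0012088109819682333)) [[0.4864 0.1204 0.165 ]] [[0.4885 0.1218 0.165 ]]
top [   16   138   198   141 13721] [[45, 138], [43, 147], [86, 173], [94, 205], [62, 232], [51, 231], [53, 209], [22, 209], [16, 240], [187, 278], [198, 233], [205, 232], [213, 174], [117, 153], [126, 172], [108, 180], [91, 167], [98, 149]]
[[0.6993197881656672, 0.5630910088692309], [0.676937295019844, 0.5658788453579653], [0.6160407766705616, 0.4586361322361568], [0.5391067170069304, 0.43378147967808106], [0.47272197940434063, 0.5034571076221854], [0.4744207086871434, 0.5292784203876735], [0.5269354858297965, 0.529132293699915], [0.5249947646080173, 0.6016483000015298], [0.45104064302664193, 0.6086962251704073], [0.37213573797930666, 0.20543029336350993], [0.4786547395907236, 0.18539971130352867], [0.4814631769246358, 0.16909558709021058], [0.6219825321469763, 0.1570883419125
[... 574 characters left out ...]
85], [0.568806424961529, 0.5681062867046206], [0.612125312987811, 0.487409608916196], [0.5971453010297018, 0.44744806490110856], [0.6441419691223973, 0.4090763151558905], [0.632390063294395, 0.36587297171379063], [0.5983123527383621, 0.365194367786022], [0.5443708182154627, 0.4005637214083345], [0.5345687398719161, 0.4400091902378295], [0.42998796110807436, 0.48493134821368], [0.4220871726352674, 0.4307468947802463], [0.48982987899720387, 0.40723211464399744], [0.4953631633473591, 0.36446553887267874], [0.4088914690901121, 0.37290476739573175]]
[ -0.002   0.001   1.239 -18.184 -15.227 -13.566]
[ -0.002   0.001   1.239 -42.903 -39.901 -11.521]
[ -0.002   0.001   1.239 -55.224 -72.624   8.545]
```

>>> servo_tool(
  increments="0 0 0.1 -1 -1 -2.5 8.5; 0 0 0.2 -3 -2.5 -5.5 8.5; 0 0 0.3 -6 -5 -8.5 8.5; 0 0 0.4 -9 -7.5 -11 8.5; 0 0 0.5 -12 -10 -12.5 8.5; 0 0 0.6 -15 -12.5 -13.5 8.5; 0 0 0.7 -18 -15.5 -13.5 8.5; 0 0 0.8 -20.5 -18 -13.5 8.5; 0 0 0.9 -23 -20.5 -13.5 8.5; 0 0 1.0 -25.5 -23 -13.5 8.5",
  grip_force=80,
)

```text
time: 0.93
eef_pos: [0.4002, 0.3189, 0.3801]
tcp_rot: [0.636, 0.772, -0.0, 0.0]
contact_force: [1.7, 0.2, -0.4]
opening: 0.996
```

Run:
```python
from h import *
s=ctrl.get_state(); print(s["time"],s["qpos"],s["eef_pos"])
for p in [(.50,.10,.36),(.4953,-.2522,.16),(.4953,-.2522,.037)]: print(rel(p,toolR(np.radians(87.4),0)))
```

```text
0.9333 [ 4.74562106e-01 -1.53383296e-01  1.79791928e+00 -4.33334673e-04
  1.49724889e+00  2.82969198e-01] [0.40019769 0.31891007 0.3800774 ]
[ -0.      0.      0.237 -23.39    5.628   2.018]
[ -0.      0.      0.237 -57.867  -1.539  22.035]
[ -0.      0.      0.237 -57.861  -1.539  34.335]
```

>>> servo_tool(
  increments="0 0 0.05 -3 0.8 0 8.5; 0 0 0.1 -7 1.8 0.3 8.5; 0 0 0.15 -11 2.8 0.7 8.5; 0 0 0.2 -15 3.8 1 8.5; 0 0 0.237 -19 4.8 1.5 8.5; 0 0 0.237 -23 5.3 2 8.5; 0 0 0.237 -27 5 4 8.5; 0 0 0.237 -31 4.2 6.2 8.5; 0 0 0.237 -34 3.5 8 8.5; 0 0 0.237 -37 2.8 9.5 8.5",
)

```text
time: 1.77
eef_pos: [0.4987, -0.0381, 0.2831]
tcp_rot: [0.721, 0.693, -0.001, -0.001]
contact_force: [-0.6, 0.5, -0.4]
opening: 1.0
```

>>> servo_tool(
  increments="0 0 0 -3.5 -0.7 2 8.5; 0 0 0 -7 -1.4 4 8.5; 0 0 0 -10.5 -2.1 6 8.5; 0 0 0 -14 -2.8 8 8.5; 0 0 0 -17 -3.5 10 8.5; 0 0 0 -19 -4 11.5 8.5; 0 0 0 -20.5 -4.3 12.5 8.5; 0 0 0 -20.8 -4.34 12.5 8.5; 0 0 0 -20.8 -4.34 12.5 8.5",
)

```text
time: 2.52
eef_pos: [0.4474, -0.2426, 0.1596]
tcp_rot: [0.722, 0.692, -0.0, -0.001]
contact_force: [-0.2, -0.1, -0.3]
opening: 0.995
```

Run:
```python
from h import *
s=ctrl.get_state(); print(s["time"],s["qpos"],s["eef_pos"])
for p in [(.4953,-.2522,.037)]: print(rel(p,toolR(np.radians(87.4),0)))
for n in("top","scene"):
    im,d=ctrl.read_camera(n); cv2.imwrite(f"pics/pre_{n}.png",cv2.resize(im[180:330,180:420],None,fx=2.5,fy=2.5)[:,:,::-1])
```

```text
2.5167 [-6.96549871e-01  9.82838781e-03  2.05259426e+00  2.67555017e-04
  1.08131755e+00 -6.54718444e-01] [ 0.44739623 -0.24259202  0.15956441]
[-2.0000e-03 -1.0000e-03  3.0000e-03 -7.7700e-01  4.8460e+00  1.2248e+01]
```

View top.

View pics/pre_top.png

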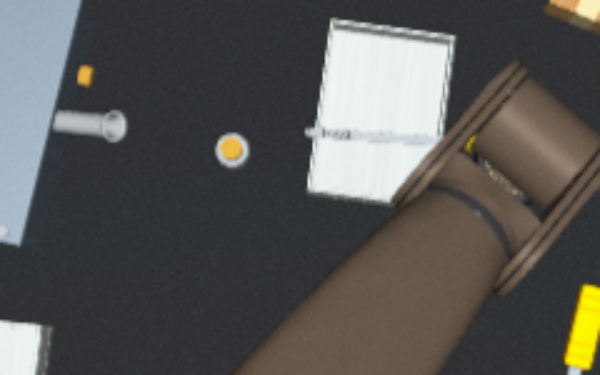

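>>> servo_tool(
  increments="0 0 0 -0.3 1.5 0.5 8.5; 0 0 0.003 -0.6 3.2 2 8.5; 0 0 0.003 -0.78 4.5 4.5 8.5; 0 0 0.003 -0.78 4.85 6.5 8.5; 0 0 0.003 -0.78 4.85 7.5 8.5; 0 0 0.003 -0.78 4.85 7.5 8.5",
)

```text
time: 3.12
eef_pos: [0.4953, -0.2499, 0.0833]
tcp_rot: [0.721, 0.692, -0.0, -0.002]
contact_force: [-0.1, 0.1, -0.3]
opening: 0.997
```

Run:
```python
from h import *
s=ctrl.get_state(); print(s["time"],s["eef_pos"])
for p in [(.4953,-.2522,.037)]: print(rel(p,toolR(np.radians(87.4),0)))
for n in("top","scene"):
    im,d=ctrl.read_camera(n); cv2.imwrite(f"pics/pre2_{n}.png",cv2.resize(im[180:330,180:420],None,fx=2.5,fy=2.5)[:,:,::-1])
```

```text
3.1167 [ 0.49531731 -0.2499153   0.08329189]
[-4.000e-03 -3.000e-03  4.000e-03 -2.410e-01  2.500e-02  4.628e+00]
```

View pics/pre2_scene.png

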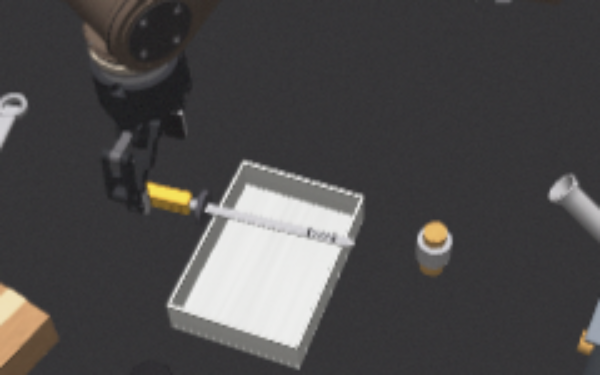

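View pics/pre2_top.png

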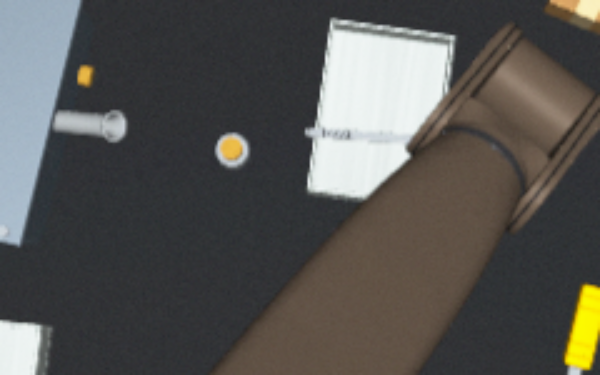

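The scene view shows the open jaws on either side of the yellow grip (crop pixel 165,197), with nothing disturbed. I'll lower and close.

>>> servo_tool(
  increments="-0.002 0 0.004 -0.24 0.03 1.5 8.5; -0.004 -0.002 0.004 -0.24 0.03 3.2 8.5; -0.004 -0.003 0.004 -0.24 0.03 4.4 8.5; -0.004 -0.003 0.004 -0.24 0.03 4.63 8.5; -0.004 -0.003 0.004 -0.24 0.03 4.63 6; -0.004 -0.003 0.004 -0.24 0.03 4.63 4; -0.004 -0.003 0.004 -0.24 0.03 4.63 2; -0.004 -0.003 0.004 -0.24 0.03 4.63 0.5; -0.004 -0.003 0.004 -0.24 0.03 4.63 0.5; -0.004 -0.003 0.004 -0.24 0.03 4.63 0.5",
  grip_force=80,
)

```text
time: 4.05
eef_pos: [0.4966, -0.2547, 0.0396]
tcp_rot: [0.723, 0.69, 0.0, 0.003]
contact_force: [-0.5, -0.5, 2.0]
opening: 0.161
```

>>> servo_tool(
  increments="0 0 0 0 0 0 0.5; 0 0 0 0 0 0 0.5; 0 0 0 0 0 0 0.5; 0 0 0 0 0 0 0.5",
)

```text
time: 4.38
eef_pos: [0.4966, -0.2547, 0.0395]
tcp_rot: [0.724, 0.69, 0.0, 0.003]
contact_force: [-1.1, -0.4, 3.7]
opening: 0.159
```

Run:
```python
from h import *
s=ctrl.get_state(); print(s)
for n in("top","scene"):
    im,d=ctrl.read_camera(n); cv2.imwrite(f"pics/gr_{n}.png",cv2.resize(im[180:330,180:420],None,fx=2.5,fy=2.5)[:,:,::-1])
```

```text
{'time': 4.3833, 'qpos': array([-6.55577445e-01,  2.92466459e-01,  1.99045087e+00, -2.36313141e-04,
        8.53070591e-01, -6.08403856e-01]), 'dq': array([ 0.00104743,  0.00060954,  0.00081501,  0.00114821, -0.00218225,
        0.00047593]), 'joint_efforts': array([ 2.09200974e-01, -3.24362433e+01, -2.15973097e+01,  8.15994601e-03,
       -2.50146585e-01,  4.55546658e-02]), 'eef_pos': array([ 0.49663617, -0.25470012,  0.03950341]), 'tcp_rot': array([7.23530621e-01, 6.90286592e-01, 3.40042228e-04, 2.78308812e-03]), 'contact_force': array([-1.08227889, -0.35476393,  3.69220881]), 'wrist_torque': array([0.16212897, 0.10753474, 0.07340855]), 'opening': 0.15905139328344928}
```

View pics/gr_scene.png

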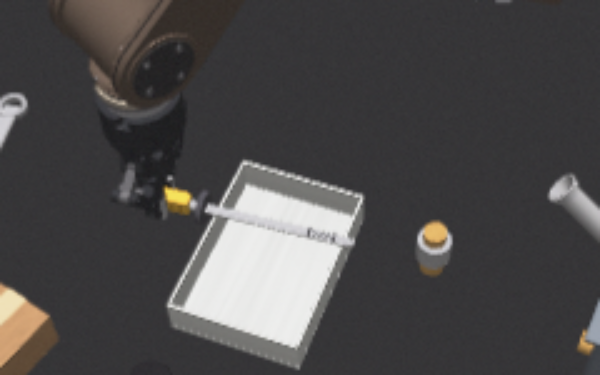

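Gripped (opening about 13.5 mm). Now lift straight up, then check how the stick sits in the hand.

>>> servo_tool(
  increments="0 0 0 0 0 -0.5 0.5; 0 0 0 0 0 -1.5 0.5; 0 0 0 0 0 -3 0.5; 0 0 0 0 0 -5.5 0.5; 0 0 0 0 0 -8.5 0.5; 0 0 0 0 0 -12 0.5; 0 0 0 0 0 -15.5 0.5; 0 0 0 0 0 -19 0.5; 0 0 0 0 0 -22 0.5; 0 0 0 0 0 -23 0.5",
)

```text
time: 5.32
eef_pos: [0.4971, -0.2548, 0.2755]
tcp_rot: [0.723, 0.69, 0.001, 0.007]
contact_force: [0.8, 0.0, 0.1]
opening: 0.162
```

>>> servo_tool(
  increments="0 0 0 0 0 0 0.5; 0 0 0 0 0 0 0.5; 0 0 0 0 0 0 0.5",
)

```text
time: 5.57
eef_pos: [0.4944, -0.2529, 0.2658]
tcp_rot: [0.724, 0.69, -0.0, -0.0]
contact_force: [-0.1, -0.2, -1.2]
opening: 0.16
```

Run:
```python
from h import *
s=ctrl.get_state(); print(s["time"],s["qpos"],s["eef_pos"],s["tcp_rot"],s["contact_force"],s["opening"])
for n in("top","scene"):
    im,d=ctrl.read_camera(n); np.savez(f"lift_{n}.npz",im=im,d=d);cv2.imwrite(f"pics/li_{n}.png",cv2.resize(im[140:340,180:420],None,fx=3,fy=3)[:,:,::-1])
```

```text
5.5667 [-6.55443706e-01  6.67030265e-03  1.85176171e+00 -2.53356011e-04
  1.28333158e+00 -6.08344912e-01] [ 0.49436173 -0.25287814  0.26582632] [ 7.23536311e-01  6.90286306e-01 -1.33117061e-04 -6.58919504e-05] [-0.0804805  -0.2227289  -1.15380953] 0.15956546693860524
```

View pics/li_scene.png

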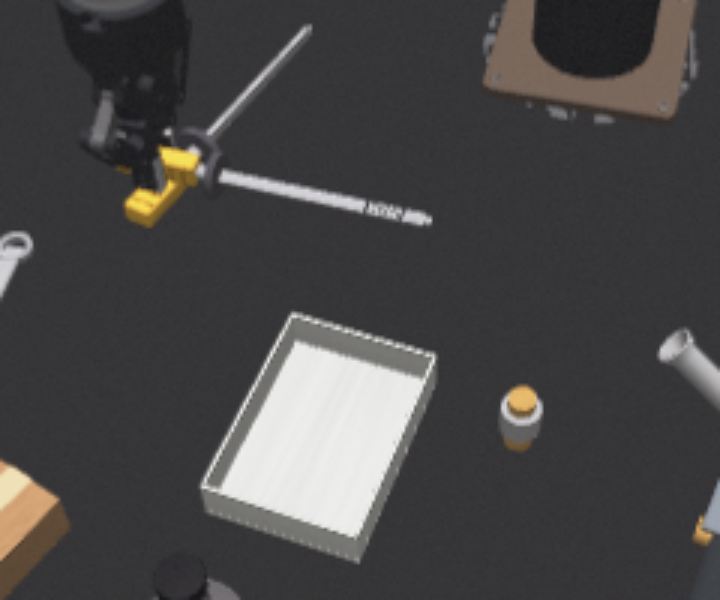

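View pics/li_top.png

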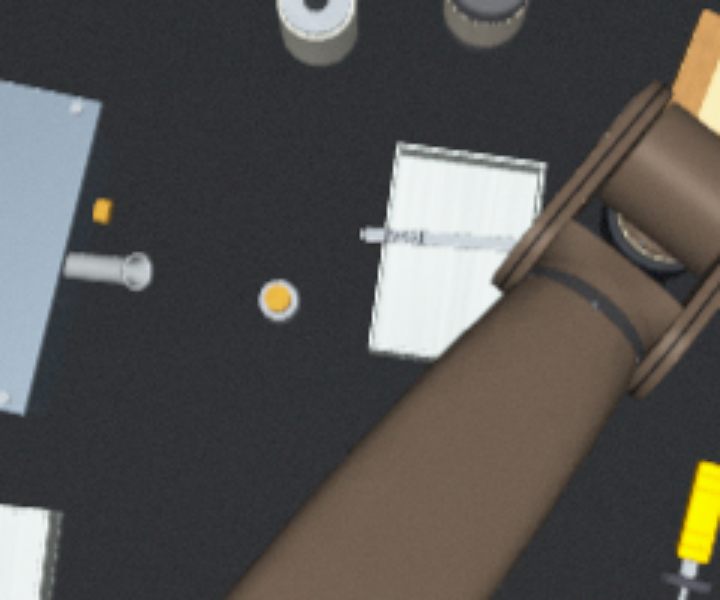

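Run:
```python
from h import *
np.set_printoptions(precision=4,suppress=True)
p,e=tri((323.3,213.0),(300.0,218.0)); print("tip",p,e)
s=ctrl.get_state(); R=Rn.from_quat(s["tcp_rot"]); print("tip in tool",R.inv().apply(p-s["eef_pos"])); print(R.as_matrix())
X=cloud("scene",np.load("lift_scene.npz")["d"])
# blade points by depth
m=(X[...,2]>.2)&(X[...,2]<.32)&(X[...,1]>-.2)&(X[...,1]<-.03)&(X[...,0]>.45)&(X[...,0]<.56)
Q=X[m]; print(len(Q)); 
q=R.inv().apply(Q-s["eef_pos"]); b=np.polyfit(q[:,0],q[:,2],1); c=np.polyfit(q[:,0],q[:,1],1); print("pitch slope z",b,"yaw slope",c, q[:,0].min(),q[:,0].max())
```

```text
tip [ 0.5016 -0.0553  0.2665] 0.000324006846873841
tip in tool [ 0.1977 -0.0021 -0.0008]
[[ 0.047   0.9989 -0.0006]
 [ 0.9989 -0.047   0.0002]
 [ 0.0002 -0.0006 -1.    ]]
314
pitch slope z [-0.0046 -0.0027] yaw slope [-0.0001  0.0023] 0.05293265967880628 0.1989990009909443
```

```bash
cat >> h.py <<'E'
M=np.array([.4863,.1205,.1635]); HN=np.radians(79.1); PN=np.radians(40); RT=toolR(HN,PN)
def ins(s,dy=0,dz=0): # tip at distance s above the mouth plane along axis
    return M-RT[:,0]*(0.198+s)+RT[:,1]*dy+RT[:,2]*(0.0025+dz)
E
python3 - <<'E'
from h import *
print(ins(.04),rel(ins(.04),RT)); print(RT)
E
```

```text
[ 0.45152052 -0.06010729  0.31456834] [ 0.049 -0.697  0.138 19.059 -5.197 -4.879]
[[ 1.44855513e-01  9.81958713e-01 -1.21548208e-01]
 [ 7.52224015e-01 -1.89095443e-01 -6.31190894e-01]
 [-6.42787610e-01 -1.38777878e-17 -7.66044443e-01]]
```

>>> servo_tool(
  increments="0.003 -0.04 0.008 0.8 -0.2 -0.6 0.5; 0.008 -0.12 0.024 2.5 -0.7 -1.6 0.5; 0.014 -0.2 0.04 5 -1.3 -2.8 0.5; 0.02 -0.29 0.057 7.5 -2 -3.6 0.5; 0.027 -0.38 0.075 10 -2.7 -4.2 0.5; 0.033 -0.47 0.093 12.5 -3.4 -4.7 0.5; 0.039 -0.56 0.111 15 -4.1 -4.9 0.5; 0.044 -0.63 0.125 17.2 -4.7 -4.9 0.5; 0.049 -0.697 0.138 18.7 -5.1 -4.9 0.5; 0.049 -0.697 0.138 19.06 -5.2 -4.88 0.5",
)

```text
time: 6.5
eef_pos: [0.4511, -0.0576, 0.3133]
tcp_rot: [0.723, 0.6, -0.265, 0.219]
contact_force: [0.7, 0.1, -1.4]
opening: 0.16
```

>>> servo_tool(
  increments="0 0 0 0 0 0 0.5; 0 0 0 0 0 0 0.5; 0 0 0 0 0 0 0.5; 0 0 0 0 0 0 0.5",
)

```text
time: 6.83
eef_pos: [0.4524, -0.0619, 0.3173]
tcp_rot: [0.726, 0.596, -0.263, 0.22]
contact_force: [0.0, 0.1, -1.0]
opening: 0.157
```

```bash
cat > look.py <<'E'
import sys
from h import *
np.set_printoptions(precision=4,suppress=True)
tag=sys.argv[1]
s=ctrl.get_state(); print(s["time"],s["qpos"],s["eef_pos"],s["contact_force"],s["opening"])
print("rel to ins.04",rel(ins(.04),RT))
B=dict(top=(200,200,320,290),scene=(310,190,450,295))
o=[]
for n in("top","scene"):
    im,d=ctrl.read_camera(n); np.savez(f"{tag}_{n}.npz",im=im,d=d); x0,y0,x1,y1=B[n]; c=im[y0:y1,x0:x1]
    cv2.imwrite(f"pics/{tag}_{n}.png",cv2.resize(c,None,fx=5,fy=5,interpolation=cv2.INTER_CUBIC)[:,:,::-1])
E
python3 look.py a1
```

```text
6.8333 [-0.0289 -0.1491  2.0056 -0.6958  1.4514  0.3121] [ 0.4524 -0.0619  0.3173] [ 0.025   0.1126 -0.9996] 0.15721179143929984
rel to ins.04 [ 0.003  0.002 -0.006  0.298 -0.126  0.104]
```

View pics/a1_top.png

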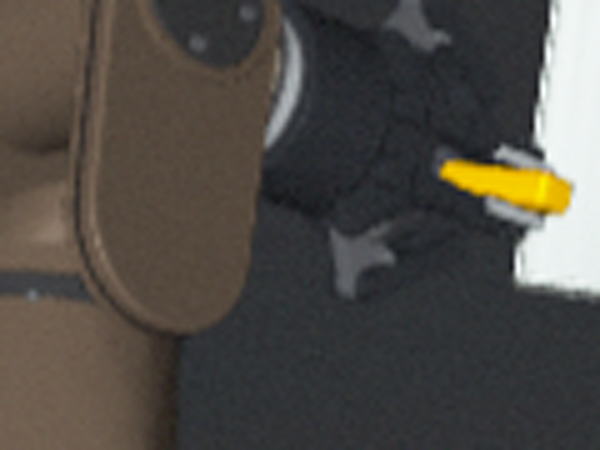

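View pics/a1_scene.png

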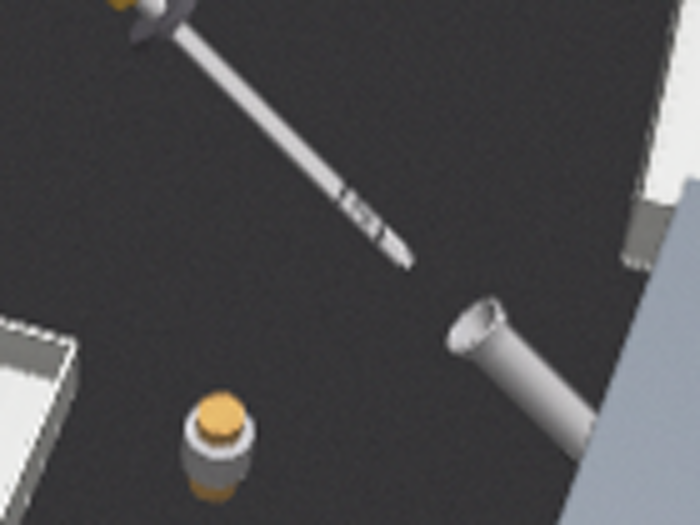

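```bash
cat >> h.py <<'E'
def proj(n,P):
    i=ctrl.camera_info(n);T=np.array(i["world_to_cam"]); r=cv2.Rodrigues(T[:3,:3])[0]
    return cv2.projectPoints(np.array(P,float).reshape(-1,3),r,T[:3,3],i["camera_matrix"],np.array(i["D"]))[0].reshape(-1,2)
E
python3 - <<'E'
from h import *
np.set_printoptions(precision=4,suppress=True)
d=RT[:,0]
sc=lambda p:(p-np.array([310,190])+.5)*5-.5
print("neck axis pred crop",sc(proj("scene",[M,M+d*.05,M+d*.08])))
print("neck top",proj("top",[M,M+d*.05,M+d*.08]))
s=ctrl.get_state();R=Rn.from_quat(s["tcp_rot"]).as_matrix();p=s["eef_pos"]
print("blade pred crop",sc(proj("scene",[p+R@[a,0,-.0025] for a in(.05,.1,.15,.198)])))
# measured blade/neck in depth
for tag,z in(("a1",np.load("a1_scene.npz")),):
    X=cloud("scene",z["d"]); 
    q=(X-p)@R   # tool coords
    m=(abs(q[...,1])<.03)&(abs(q[...,2])<.03)&(q[...,0]>.06)&(q[...,0]<.2)
    Q=q[m]; print(len(Q)); 
    for lo,hi in((.06,.1),(.1,.14),(.14,.17),(.17,.2)): 
        k=(Q[:,0]>lo)&(Q[:,0]<hi); print(lo,np.median(Q[k],0))
    N=q[(abs(q[...,1])<.03)&(abs(q[...,2])<.03)&(q[...,0]>.225)&(q[...,0]<.36)]
    for a in np.arange(.225,.36,.015):
        k=N[(N[:,0]>a)&(N[:,0]<a+.015)]; print(round(a,3),len(k),k.mean(0),k.min(0)[1:],k.max(0)[1:])
X=cloud("scene",np.load("scene0.npz")["d"]);XT=cloud("top",np.load("top0.npz")["d"])
# cylinder surface points of the neck: fit circle perpendicular to axis with both cameras
for nm,XX in(("s",X),("t",XT)):
    q=(XX-M)@RT; m=(q[...,0]>.018)&(q[...,0]<.09)&(abs(q[...,1])<.025)&(abs(q[...,2])<.025); Q=q[m]
    print(nm,len(Q),Q.mean(0)); 
    for a in(.018,.042,.066):
        k=Q[(Q[:,0]>=a)&(Q[:,0]<a+.024)]; print(a,len(k),np.percentile(k,[5,50,95],axis=0)[:,1:].tolist())
E
```

```text
neck axis pred crop [[473.5394 323.4521]
 [547.027  396.9079]
 [590.0912 439.9287]]
neck top [[225.4364 230.1457]
 [211.7529 228.8233]
 [203.8404 228.0585]]
blade pred crop [[171.2638  21.9231]
 [253.8542 105.6734]
 [333.7885 186.6644]
 [408.1764 261.9775]]
278
0.06 [ 0.0798  0.0032 -0.0038]
0.1 [ 0.119   0.0037 -0.0041]
0.14 [ 0.1548  0.0035 -0.004 ]
0.17 [ 0.1845  0.0036 -0.0041]
0.225 8 [ 0.2395 -0.0034 -0.0093] [-0.0118 -0.0172] [0.0134 0.0046]
0.24 112 [ 0.2455  0.0012 -0.003 ] [-0.014 -0.018] [0.0138 0.0111]
0.255 63 [ 0.2622  0.0049 -0.0088] [-0.0083 -0.0144] [0.0116 0.003 ]
0.27 61 [ 0.2774  0.0044 -0.0085] [-0.0101 -0.0137] [0.011  0.0032]
0.285 61 [ 0.2923  0.0046 -0.0087] [-0.0081 -0.0141] [0.0118 0.0021]
0.3 52 [ 0.3062  0.0051 -0.0079] [-0.0078 -0.0141] [0.0121 0.0017]
0.315 5 [ 0.3171  0.009  -0.0027] [ 0.0069 -0.0058] [0.0099 0.0001]<stdin>:19: RuntimeWarning: Mean of empty slice.
  ret = um.true_divide(
Traceback (most recent call last):
ValueError: zero-size array to reduction operation minimum which has no identity
```

```bash
python3 - <<'E'
from h import *
np.set_printoptions(precision=3,suppress=True)
z=np.load("a1_scene.npz"); im=z["im"]; X=cloud("scene",z["d"])
g=im.astype(float).mean(-1)
s=ctrl.get_state();R=Rn.from_quat(s["tcp_rot"]).as_matrix();p=s["eef_pos"]
# blade: intensity-weighted centroid on cross-sections in image
A,B=proj("scene",[p+R@[.07,0,-.0025],p+R@[.185,0,-.0025]]); t=(B-A)/np.linalg.norm(B-A); n=np.array([-t[1],t[0]])
def prof(c,w=6):
    o=np.arange(-w,w+.01,.1); pt=c+o[:,None]*n; v=cv2.remap(g.astype(np.float32),pt[:,0].astype(np.float32)[None],pt[:,1].astype(np.float32)[None],cv2.INTER_LINEAR)[0]; return o,v
for f in np.linspace(0,1,9):
    c=A+f*(B-A); o,v=prof(c); w=np.clip(v-75,0,None); hi=o[v>110]; print("blade",f,(o*w).sum()/w.sum(), hi.min(),hi.max())
print("n in tool mm/px"); 
q0=proj("scene",[p+R@[.24,0,0],p+R@[.24,.001,0],p+R@[.24,0,.001]]); print("px per mm y,z",(q0[1:]-q0[0])@n)
# neck tube profile about predicted axis
d=RT[:,0]
for a in(.02,.03,.04,.05,.06):
    c=proj("scene",[M+d*a])[0]; o,v=prof(c,10); hi=o[v>95]; print("neck",a,hi.min(),hi.max(),(hi.min()+hi.max())/2)
# rim: bright threshold
c=proj("scene",[M])[0]; print(c)
for a in(-.002,0,.002):
    o,v=prof(proj("scene",[M+d*a])[0],12); print(a,[(round(x,1),int(y)) for x,y in zip(o[::8],v[::8])])
print(proj("scene",[M+RT@[0,.015*np.cos(k),.015*np.sin(k)] for k in np.linspace(0,6.28,13)]).tolist())
E
python3 - <<'E'
import cv2,numpy as np
im=np.load("a1_scene.npz")["im"][240:272,390:432]
cv2.imwrite("pics/rim.png",cv2.resize(im,None,fx=18,fy=18,interpolation=cv2.INTER_NEAREST)[:,:,::-1])
E
```

```text
blade 0.0 0.0006505822823972408 -2.000000000000014 1.9999999999999716
blade 0.125 -0.010691871337898059 -2.000000000000014 1.9999999999999716
blade 0.25 -0.06317872775323112 -2.100000000000014 1.9999999999999716
blade 0.375 -0.03729890617258261 -2.100000000000014 1.9999999999999716
blade 0.5 -0.049517171625416447 -2.100000000000014 1.9999999999999716
blade 0.625 -0.08520448370160574 -2.100000000000014 1.9999999999999716
blade 0.75 -0.10651319876836038 -1.6000000000000156 1.299999999999974
blade 0.875 -0.0826539041039736 -2.000000000000014 1.7999999999999723
blade 1.0 -0.2027712201483903 -2.2000000000000135 1.899999999999972
n in tool mm/px
px per mm y,z [0.344 0.323]
neck 0.02 -4.900000000000018 3.8999999999999506 -0.5000000000000338
neck 0.03 -4.900000000000018 3.8999999999999506 -0.5000000000000338
neck 0.04 -4.900000000000018 3.799999999999951 -0.5500000000000336
neck 0.05 -4.900000000000018 3.8999999999999506 -0.5000000000000338
neck 0.06 -4.900000000000018 3.8999999999999506 -0.5000000000000338
[404.308 254.29 ]
-0.002 [(np.float64(-12.0), 55), (np.float64(-11.2), 55), (np.float
[... 2034 characters left out ...]
142), (np.float64(7.2), 91), (np.float64(8.0), 57), (np.float64(8.8), 52), (np.float64(9.6), 53), (np.float64(10.4), 52), (np.float64(11.2), 53), (np.float64(12.0), 54)]
[[402.1115020618975, 259.4639959723582], [399.8406126900936, 259.5831911092393], [398.79076652422134, 258.2925093952182], [399.214004757092, 255.95984284494426], [400.9780304056063, 253.20577224565002], [403.6199223688459, 250.74172023305616], [406.46077624307634, 249.20480155662463], [408.7598540792844, 249.00928025261018], [409.8931964628908, 250.23330190989157], [409.52848108415617, 252.5726586555199], [407.7428677181142, 255.39831480822588], [405.02350278668223, 257.9271368490301], [402.1279797664573, 259.4587539729777]]
```

View pics/rim.png

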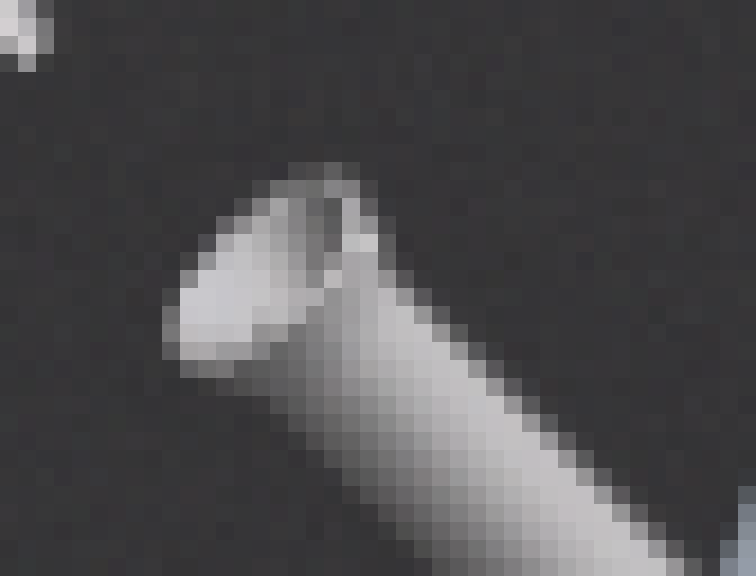

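The scene crop shows the blade line running into the rim centre (blade tip at 408,263; rim at about 473,325). The axes are parallel and the residual is under 1 mm. The arm hides the top view. I'll advance until the tip is just inside the funnel.

Run:
```python
from h import *
for s in(.04,.01,-.008,-.02): print(s,rel(ins(s),RT))
```

```text
0.04 [ 0.003  0.002 -0.006  0.293 -0.12   0.116]
0.01 [ 3.000e-03  2.000e-03 -6.000e-03  3.293e+00 -1.370e-01  1.100e-01]
-0.008 [ 3.000e-03  2.000e-03 -6.000e-03  5.093e+00 -1.470e-01  1.070e-01]
-0.02 [ 3.000e-03  2.000e-03 -6.000e-03  6.293e+00 -1.540e-01  1.040e-01]
```

>>> servo_tool(
  increments="0.003 0.002 -0.006 0.3 -0.12 0.11 0.5; 0.003 0.002 -0.006 1 -0.13 0.11 0.5; 0.003 0.002 -0.006 2 -0.13 0.11 0.5; 0.003 0.002 -0.006 3 -0.13 0.11 0.5; 0.003 0.002 -0.006 3.8 -0.14 0.11 0.5; 0.003 0.002 -0.006 4.4 -0.14 0.11 0.5; 0.003 0.002 -0.006 4.9 -0.14 0.11 0.5; 0.003 0.002 -0.006 5.1 -0.15 0.11 0.5; 0.003 0.002 -0.006 5.1 -0.15 0.11 0.5; 0.003 0.002 -0.006 5.1 -0.15 0.11 0.5",
)

```text
time: 7.77
eef_pos: [0.4584, -0.0228, 0.2834]
tcp_rot: [0.724, 0.599, -0.264, 0.218]
contact_force: [-0.1, 0.3, -1.6]
opening: 0.162
```

```bash
sed -i 's/ins.04",rel(ins(.04)/ins-.008",rel(ins(-.008)/' look.py; python3 look.py a2
```

```text
7.7667 [ 0.051  -0.0841  2.0096 -0.6813  1.4475  0.4069] [ 0.4584 -0.0228  0.2834] [-0.0628  0.3147 -1.5859] 0.16170150126046257
rel to ins-.008 [ 0.001  0.001  0.002 -0.107  0.031  0.052]
```

View pics/a2_scene.png

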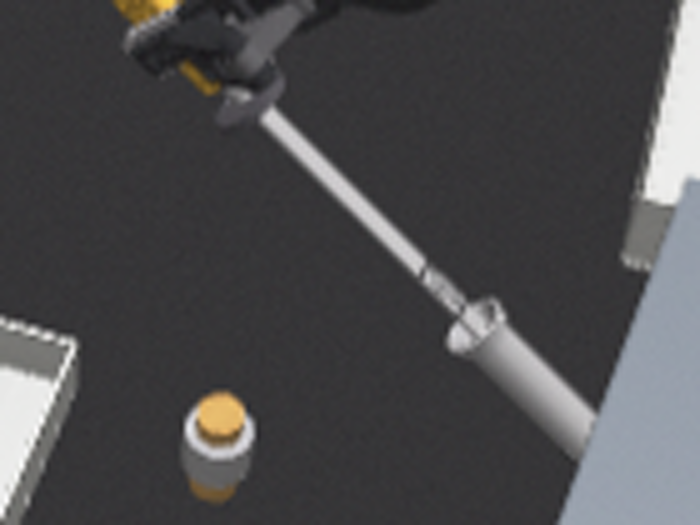

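The tip is in the funnel (blade end at about crop pixel 478,325) with no contact force. Continue slowly into the tube.

>>> servo_tool(
  increments="0 0 0 0.4 0 0 0.5; 0 0 0 0.9 0 0 0.5; 0 0 0 1.4 0 0 0.5; 0 0 0 1.9 0 0 0.5; 0 0 0 2.4 0 0 0.5; 0 0 0 2.9 0 0 0.5; 0 0 0 3.0 0 0 0.5; 0 0 0 3.0 0 0 0.5",
)

```text
time: 8.53
eef_pos: [0.4625, -0.0, 0.2636]
tcp_rot: [0.723, 0.6, -0.264, 0.218]
contact_force: [-0.2, 0.3, -0.9]
opening: 0.153
```

```bash
python3 look.py a3
python3 - <<'E'
from h import *
s=ctrl.get_state();print("force tool",Rn.from_quat(s["tcp_rot"]).inv().apply(s["contact_force"]),s["wrist_torque"],rel(ins(-.038),RT))
E
```

```text
8.5333 [ 0.096  -0.0397  2.0053 -0.6719  1.4429  0.4643] [ 0.4625 -0.      0.2636] [-0.2392  0.2786 -0.9408] 0.15280576612850433
rel to ins-.008 [ 0.001  0.001  0.003 -3.157  0.045  0.023]
force tool [ 0.36785982 -0.81895254  0.44945419] [ 0.35458198 -0.09232905  0.0248263 ] [ 0.001  0.001  0.002 -0.109  0.042  0.043]
```

View pics/a3_scene.png

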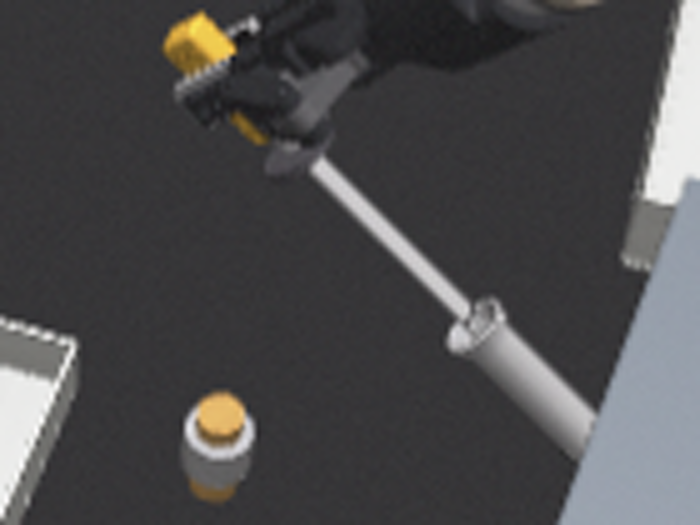

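Inside the tube, with lateral force under 1 N. Continue with a small yield in −y.

>>> servo_tool(
  increments="0 0 0 0.6 -0.05 0 0.5; 0 0 0 1.2 -0.1 0 0.5; 0 0 0 1.8 -0.1 0 0.5; 0 0 0 2.4 -0.1 0 0.5; 0 0 0 3.0 -0.1 0 0.5; 0 0 0 3.6 -0.1 0 0.5; 0 0 0 4.2 -0.1 0 0.5; 0 0 0 4.8 -0.1 0 0.5; 0 0 0 5 -0.1 0 0.5",
)

```text
time: 9.38
eef_pos: [0.4689, 0.038, 0.2312]
tcp_rot: [0.723, 0.599, -0.264, 0.218]
contact_force: [1.1, -1.9, 0.2]
opening: 0.155
```

Run:
```python
from h import *
s=ctrl.get_state();print("force tool",Rn.from_quat(s["tcp_rot"]).inv().apply(s["contact_force"]),s["wrist_torque"],rel(ins(-.088),RT),rel(ins(-.15),RT))
```

```text
force tool [-1.42462047  1.40037712  0.87819508] [ 0.11715905 -0.38171481 -0.03835833] [ 0.001  0.001  0.003 -0.191  0.149  0.018] [1.000e-03 1.000e-03 3.000e-03 6.009e+00 1.670e-01 1.400e-02]
```

>>> servo_tool(
  increments="0 0 0 0.6 0.04 0 0.5; 0 0 0 1.2 0.06 0 0.5; 0 0 0 1.8 0.06 0 0.5; 0 0 0 2.4 0.06 0 0.5; 0 0 0 3.0 0.06 0 0.5; 0 0 0 3.6 0.06 0 0.5; 0 0 0 4.2 0.06 0 0.5; 0 0 0 4.8 0.06 0 0.5; 0 0 0 5 0.06 0 0.5; 0 0 0 5 0.06 0 0.5",
)

```text
time: 10.22
eef_pos: [0.4764, 0.0754, 0.1991]
tcp_rot: [0.724, 0.6, -0.264, 0.218]
contact_force: [0.3, 0.4, -0.6]
opening: 0.161
```

```bash
python3 look.py a4
python3 - <<'E'
from h import *
s=ctrl.get_state();print("force tool",Rn.from_quat(s["tcp_rot"]).inv().apply(s["contact_force"]),s["wrist_torque"],rel(ins(-.15),RT))
E
```

```text
10.2167 [ 0.234   0.1251  1.9619 -0.6347  1.4216  0.6382] [0.4764 0.0754 0.1991] [ 0.2646  0.4001 -0.6426] 0.16088361967637327
rel to ins-.008 [  0.001   0.      0.003 -13.177   0.078   0.018]
force tool [0.77353905 0.46798967 0.91288144] [ 0.33978598 -0.16005034 -0.06622039] [1.000e-03 0.000e+00 3.000e-03 1.078e+00 1.190e-01 3.000e-02]
```

View pics/a4_scene.png

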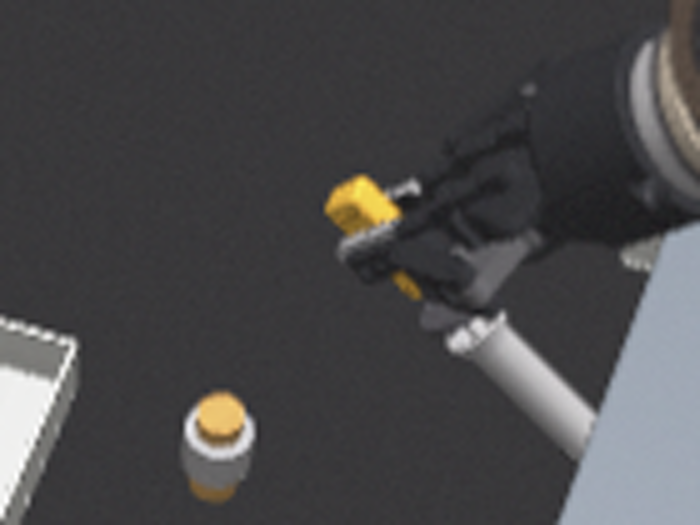

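The collar (crop pixel 440,318) is about 1 cm short of the rim. Push on slowly.

>>> servo_tool(
  increments="0 0 0 0.25 0 0 0.5; 0 0 0 0.5 0 0 0.5; 0 0 0 0.75 0 0 0.5; 0 0 0 0.95 0 0 0.5; 0 0 0 1.1 0 0 0.5; 0 0 0 1.1 0 0 0.5; 0 0 0 1.1 0 0 0.5",
)

```text
time: 10.9
eef_pos: [0.4778, 0.0821, 0.1939]
tcp_rot: [0.723, 0.598, -0.266, 0.219]
contact_force: [-1.4, -5.8, 3.7]
opening: 0.164
```

```bash
python3 look.py a5
python3 - <<'E'
from h import *
s=ctrl.get_state();print("force tool",Rn.from_quat(s["tcp_rot"]).inv().apply(s["contact_force"]),s["wrist_torque"],rel(ins(-.15),RT))
E
```

```text
10.9 [ 0.2466  0.1429  1.9543 -0.6342  1.4237  0.655 ] [0.4778 0.0821 0.1939] [-1.3567 -5.7793  3.708 ] 0.16357146834633524
rel to ins-.008 [  0.      0.005   0.002 -14.032   0.086   0.126]
force tool [-5.69259813 -1.47518227  0.73476769] [-0.59118138  0.23485133 -0.1515814 ] [0.    0.005 0.002 0.167 0.109 0.05 ]
```

View pics/a5_scene.png

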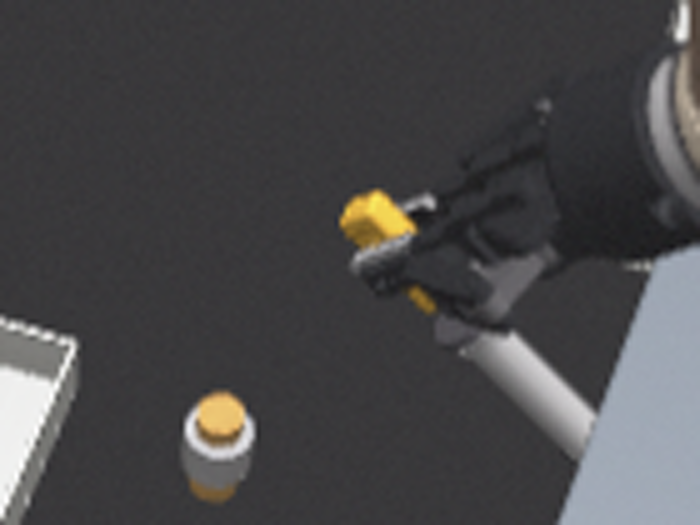

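The collar has met the rim, with about 6 N axial force. Press a little more to make sure, and hold.

>>> servo_tool(
  increments="0 0 0 0.2 0 0 0.5; 0 0 0 0.35 0 0 0.5; 0 0 0 0.35 0 0 0.5; 0 0 0 0.35 0 0 0.5; 0 0 0 0.35 0 0 0.5",
)

```text
time: 11.42
eef_pos: [0.4778, 0.0823, 0.194]
tcp_rot: [0.723, 0.597, -0.269, 0.221]
contact_force: [-5.7, -12.7, 10.6]
opening: 0.159
```

```bash
python3 look.py a6
python3 - <<'E'
from h import *
s=ctrl.get_state();print("force tool",Rn.from_quat(s["tcp_rot"]).inv().apply(s["contact_force"]),s["wrist_torque"],rel(ins(-.15),RT))
im=np.load("a6_scene.npz")["im"][225:275,370:430]
cv2.imwrite("pics/seat.png",cv2.resize(im,None,fx=12,fy=12,interpolation=cv2.INTER_CUBIC)[:,:,::-1])
E
```

```text
11.4167 [ 0.2491  0.1475  1.9517 -0.639   1.4302  0.6602] [0.4778 0.0823 0.194 ] [ -5.7354 -12.6772  10.6488] 0.1590472221227
rel to ins-.008 [ -0.002   0.014   0.    -14.04    0.107   0.262]
force tool [-18.01010822  -1.68559655   1.83291802] [-2.03088466  0.74960589 -0.24213144] [-0.002  0.014  0.     0.159  0.111  0.067]
```

View pics/seat.png

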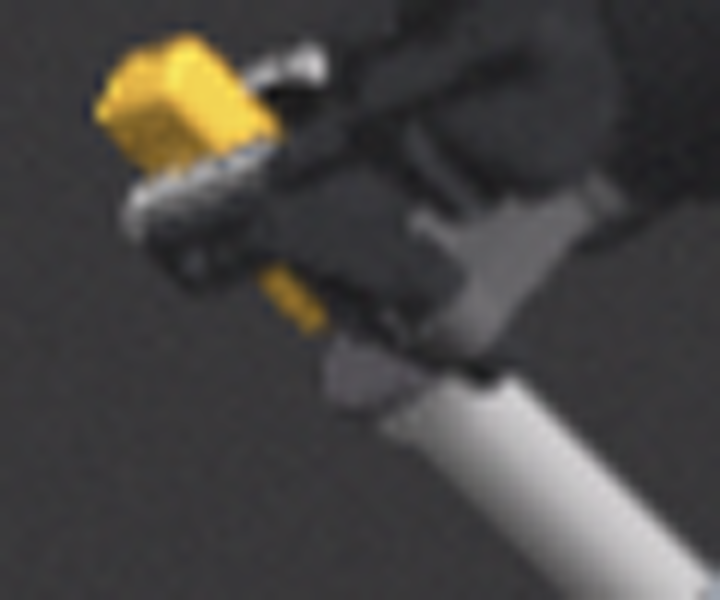

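The TCP did not move as axial force rose from 6 to 18 N, and the collar sits flush on the rim (crop pixel 385,385). It is home, so draw it out along the axis.

>>> servo_tool(
  increments="0 0 0 -0.4 0 0 0.5; 0 0 0 -1 0 0 0.5; 0 0 0 -2.2 0 0 0.5; 0 0 0 -3.7 0 0 0.5; 0 0 0 -5.3 0 0 0.5; 0 0 0 -7 0 0 0.5; 0 0 0 -8.7 0 0 0.5; 0 0 0 -10.2 0 0 0.5; 0 0 0 -11.5 0 0 0.5; 0 0 0 -12 0 0 0.5",
)

```text
time: 12.35
eef_pos: [0.4614, -0.0054, 0.2692]
tcp_rot: [0.724, 0.599, -0.263, 0.219]
contact_force: [0.5, 1.0, -0.6]
opening: 0.158
```

Run:
```python
from h import *
s=ctrl.get_state();print("force tool",Rn.from_quat(s["tcp_rot"]).inv().apply(s["contact_force"]),s["wrist_torque"],rel(ins(.03),RT))
```

```text
force tool [ 1.19212212  0.28278941 -0.21746955] [ 0.32251692 -0.1007623  -0.00929751] [ 2.000e-03 -0.000e+00  0.000e+00 -6.177e+00  6.000e-02  9.500e-02]
```

>>> servo_tool(
  increments="0 0 0 -0.8 0 0 0.5; 0 0 0 -2 0 0 0.5; 0 0 0 -3.3 0 0 0.5; 0 0 0 -4.7 0 0 0.5; 0 0 0 -6 0 0 0.5; 0 0 0 -7 0 0 0.5; 0 0 0 -7.5 0 0 0.5; 0 0 0 -7.5 0 0 0.5; 0 0 0 -7.5 0 0 0.5",
)

```text
time: 13.1
eef_pos: [0.4506, -0.0608, 0.3156]
tcp_rot: [0.724, 0.599, -0.264, 0.218]
contact_force: [-0.3, 1.1, -0.6]
opening: 0.161
```

```bash
python3 look.py b1
python3 - <<'E'
from h import *
s=ctrl.get_state();print(rel(ins(.03),RT))
E
```

```text
13.1 [-0.0275 -0.151   2.0099 -0.693   1.452   0.3064] [ 0.4506 -0.0608  0.3156] [-0.3005  1.1142 -0.6172] 0.16129293203942205
rel to ins-.008 [ 0.001 -0.     0.002  4.93   0.092  0.021]
[0.    0.    0.003 1.078 0.095 0.   ]
```

View pics/b1_scene.png

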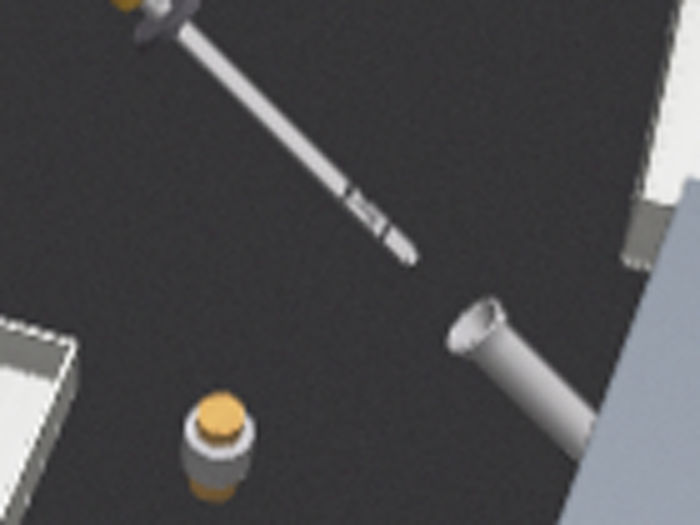

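It is out, with the tip about 40 mm clear of the mouth (crop pixel 413,262) and no slip visible. Retrace and level.

Run:
```python
from h import *
print(rel((.50,-.27,.27),toolR(np.radians(87.4),0)))
```

```text
[ -0.051   0.697  -0.136 -12.169   8.775  16.079]
```

>>> servo_tool(
  increments="-0.003 0.04 -0.008 -0.8 0.4 0.3 0.5; -0.008 0.12 -0.024 -2.2 1.2 1.2 0.5; -0.014 0.2 -0.04 -3.8 2.2 2.6 0.5; -0.021 0.29 -0.057 -5.4 3.3 4.4 0.5; -0.028 0.38 -0.075 -7 4.5 6.5 0.5; -0.034 0.47 -0.093 -8.6 5.7 9 0.5; -0.041 0.56 -0.111 -10.2 7 11.5 0.5; -0.046 0.63 -0.125 -11.4 8 13.8 0.5; -0.051 0.697 -0.136 -12 8.6 15.4 0.5; -0.051 0.697 -0.136 -12.17 8.77 16.08 0.5",
)

```text
time: 14.03
eef_pos: [0.4994, -0.2738, 0.2685]
tcp_rot: [0.724, 0.689, -0.0, -0.001]
contact_force: [0.5, 0.2, -1.5]
opening: 0.158
```

>>> servo_tool(
  increments="0 0 0 0 0 0 0.5; 0 0 0 0 0 0 0.5",
)

```text
time: 14.2
eef_pos: [0.4999, -0.2696, 0.2699]
tcp_rot: [0.723, 0.691, -0.0, -0.001]
contact_force: [0.3, 0.0, -0.5]
opening: 0.16
```

Run:
```python
from h import *
s=ctrl.get_state();print(s["eef_pos"],rel((.519,-.332,.098),toolR(np.radians(87.4),0)))
```

```text
[ 0.49991884 -0.26957983  0.2698935 ] [-1.0000e-03 -0.0000e+00  0.0000e+00 -6.1570e+00  2.2120e+00  1.7184e+01]
```

>>> servo_tool(
  increments="0 0 0 -1 0.3 0.8 0.5; 0 0 0 -2.5 0.9 2.5 0.5; 0 0 0 -4 1.5 4.5 0.5; 0 0 0 -5.3 1.9 7 0.5; 0 0 0 -6.1 2.2 9.5 0.5; 0 0 0 -6.15 2.2 12 0.5; 0 0 0 -6.15 2.2 14.2 0.5; 0 0 0 -6.15 2.2 16 0.5; 0 0 0 -6.15 2.2 16.9 0.5; 0 0 0 -6.15 2.2 17.2 0.5",
)

```text
time: 15.03
eef_pos: [0.519, -0.3311, 0.0969]
tcp_rot: [0.722, 0.692, -0.0, -0.001]
contact_force: [0.2, -0.5, -1.4]
opening: 0.159
```

>>> servo_tool(
  increments="0 0 0 0 0 0 0.5; 0 0 0 0 0 0 0.5; 0 0 0 0 0 0 0.5; 0 0 0 0 0 0 0.5; 0 0 0 0 0 0 0.5; 0 0 0 0 0 0 0.5; 0 0 0 0 0 0 0.5; 0 0 0 0 0 0 0.5",
)

```text
time: 15.7
eef_pos: [0.5194, -0.3329, 0.0991]
tcp_rot: [0.723, 0.691, 0.0, 0.001]
contact_force: [-0.5, 0.2, -1.9]
opening: 0.162
```

Run:
```python
from h import *
np.set_printoptions(precision=4,suppress=True)
s=ctrl.get_state();print(s["time"],s["eef_pos"],s["tcp_rot"],s["dq"],s["contact_force"],s["opening"])
for n in("top","scene"):
    im,d=ctrl.read_camera(n); np.savez(f"f_{n}.npz",im=im,d=d);cv2.imwrite(f"pics/f_{n}.png",cv2.resize(im[140:340,200:440],None,fx=3,fy=3,interpolation=cv2.INTER_CUBIC)[:,:,::-1])
R=Rn.from_quat(s["tcp_rot"]).as_matrix(); P=s["eef_pos"]+R@[.198,0,-.0025]; print("tip pred",P,proj("top",[P]),proj("scene",[P]))
X=cloud("scene",np.load("f_scene.npz")["d"]); q=(X-s["eef_pos"])@R
m=(abs(q[...,1])<.02)&(abs(q[...,2])<.02)&(q[...,0]>.07)&(q[...,0]<.21); Q=q[m]; print(len(Q),"pitch",np.polyfit(Q[:,0],Q[:,2],1),"yaw",np.polyfit(Q[:,0],Q[:,1],1),Q[:,0].max())
```

```text
15.7 [ 0.5194 -0.3329  0.0991] [0.723  0.6908 0.0001 0.0005] [-0.001   0.0028 -0.0006  0.0001  0.0003 -0.0008] [-0.5096  0.1861 -1.9378] 0.1621358375862023
tip pred [ 0.5284 -0.1351  0.1015] [[333.4171 219.8317]] [[285.4604 263.6249]]
221 pitch [-0.0031 -0.003 ] yaw [-0.0008  0.0024] 0.19846940663324772
```

View pics/f_top.png

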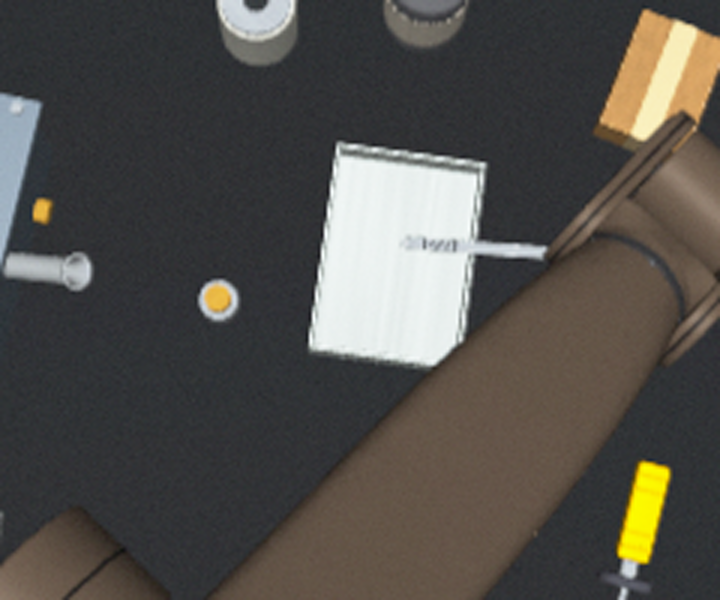

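View pics/f_scene.png

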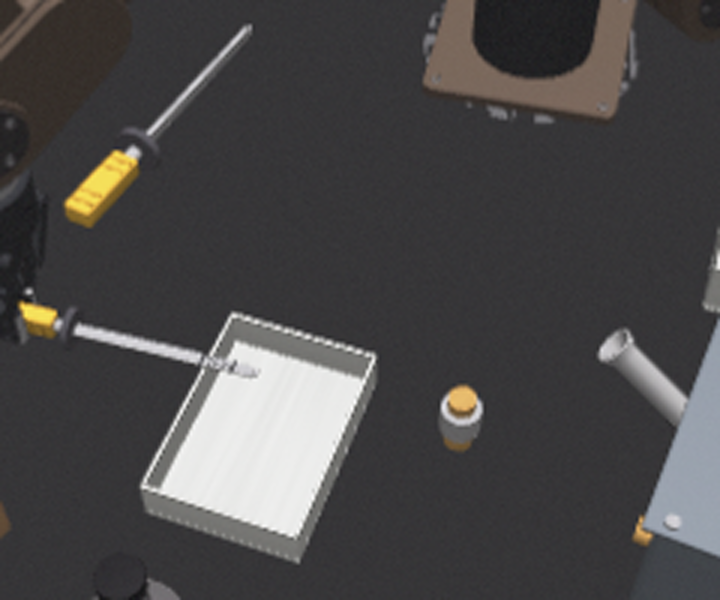

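Top view: the tip at (401,242) is over the middle of the tray (centre about 398,255). The stick is level and marks up, at about 0.10 m. A quick check for displaced items, then hand in.

Run:
```python
from h import *
for n in("top","scene"):
    a=np.load(n+"0.npz")["im"];b=np.load(f"f_{n}.npz")["im"]
    pts=dict(top=dict(oil=(343,135),filter=(286,144),tape=(495,269),spanner=(455,255),box=(427,160),jar=(497,218),coupling=(272,240),trayL=(305,258)),scene=dict(traycorner=(270,320),box=(170,320),oil=(247,358),filter=(319,371),jar=(118,255),tape=(145,222)))[n]
    for k,(x,y) in pts.items():
        t=a[y-12:y+12,x-12:x+12]; r=cv2.matchTemplate(b[y-20:y+20,x-20:x+20],t,cv2.TM_CCOEFF_NORMED); _,v,_,l=cv2.minMaxLoc(r); print(n,k,round(v,2),l[0]-8,l[1]-8)
```

```text
top oil 1.0 0 0
top filter 1.0 0 0
top tape 0.99 0 0
top spanner 1.0 0 0
top box 1.0 0 0
top jar 1.0 0 0
top coupling 1.0 0 0
top trayL 1.0 0 0
scene traycorner 1.0 0 0
scene box 1.0 0 0
scene oil 1.0 0 0
scene filter 1.0 0 0
scene jar 1.0 0 0
scene tape 1.0 0 0
```

```bash
python3 -c "
from plant import ctrl
s=ctrl.get_state();print(s['time'],s['eef_pos'],abs(s['dq']).max(),s['opening']);print(ctrl.sign_off())"
```

```text
15.8 [ 0.51935096 -0.33286567  0.09890813] 0.00203732224123273 0.15989670251083118
the job is handed in; nothing more can be done
None
```

I pushed the short dipstick home in the filler neck, drew it right out, and handed the job in at 15.8 s with it held over the drip tray. The interface reported no verdict, so the result below rests on my own checks.

- **Home in the neck:** the tool stayed still while axial force rose from 6 to 18 N, and the collar looked flush on the rim. Its position was within about 2 mm of the measured mouth.
- **Drawn out:** I withdrew it along the neck axis until the tip was about 40 mm clear of the mouth, with no slip visible in the gripper.
- **Final pose:** the stick is still, level to about 0.2°, and marks up. The tip is at about (0.528, −0.135, 0.10) m, over the tray centre I measured at about (0.528, −0.134) m.
- **Nothing disturbed:** image matching showed 0 px shift for the tray and every bystander.
- **Disagreements:** the two cameras differed by about 2–3 mm. Scene depth put the blade about 2–4 mm sideways of where the image line put it. I trusted the image, and the insertion ran with under 2 N of side force. The arm hid the top view during insertion, so that part relied on the scene camera and the force readings.

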